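# Hang the serving paddle on the snap hook

### The arm

A 6-joint arm with a two-finger parallel gripper is mounted at the origin on a cart in front of the work surface, level with it; the furniture and walls round the work are solid. World frame = base frame: x ahead of the robot, y to its left, z up, the work surface at z = 0. Lengths are in m, angles in rad, forces in N, time in s.
With the tool pointing down it reaches from about 0.25 to 0.775 m from the base axis. Payload 4 kg.
Tool frame: the origin (TCP) lies at the very end of the fingers, on their centre line; the grasp point (between the pads) lies 19 mm behind it; z points along the fingers, y is the line along which they close (so a half turn about z gives the same grasp; the last joint's range is limited). The gripper opens to 85 mm and grips with 20 to 120 N. Pads are 22 mm wide; open, the fingers measure 114 mm over their backs; the gripper's body (76 mm by 85 mm) begins 54 mm behind the grasp point. The pads swing forward as they close: fully open they stand 13 mm farther back than shut.
Start: joints at [1.092, 0.087, 1.371, -0, 1.684, -0.103], TCP at [0.202, 0.512, 0.231] pointing down, gripper open.
Joint ranges: [-3.1, 3.1], [-0.76, 2.03], [0.27, 2.55], [-1.08, 4.22], [0.17, 2.65], [-2.57, 2.57]. Speed limits (rad/s): [2.79, 2.79, 3.14, 3.14, 3.14, 3.14].

### API

Orientations are given as a rotation vector (axis times angle).
In Python, from station import telemetry, optics, hand_in gives the robot as it stands. The module is installed in compiled form; this text tells all that it offers.
- The arm moves only by the tool arm_command, never from a script. Its argument "motion" is a list of rows, each a list of 5 numbers: the gripper's target within -1 to 1 (shut at 1, half-way at 0, fully open at -1), then the shift along the tool's x, y, z in m, then the turn about the tool's z in rad. In form: [[jaw, dx, dy, dz, yaw], ...]. A call has 1 to 20 rows; each row shifts and turns the commanded pose from where the row before left it, along the tool's axes as they then stand; what a row does not reach is not made up. A row lasts 1/10 s, in which the tool goes at most 50 mm and 8.59 degrees, less where a joint would pass 70% of its speed; a pose out of reach is approached as far as the arm can. A call with a gripper value outside its range is refused whole. The fingers move at their own pace and stop on an object; the grip force is fixed at half the most. Time passes only in rows, so rows that do not move let the fingers close. It gives the time, the measured TCP pose, the force, the opening and the grip force at its end, in the units of the state.
- telemetry.read_state(): the state, without advancing time (a new reading comes with each control period).
- optics.snapshot(name): name is "side" or "top" or "wrist"; returns a dict with "color" (420x560x3 uint8, blue, green, red), "depth" (420x560 float32, m along the optical axis (not along the pixel's ray), 0 where there is no reading), "mtx" (3x3 intrinsics, pixels), "rvec" (rotation vector, rad) and "tvec" (3), from world to camera coordinates, as OpenCV has them. Camera axes: x right, y down, z forward; pixel columns grow to the right and rows downward; lengths in m; the calibration is good to about 2 mm. A picture is of the moment at which its call begins.
- hand_in(): hands the job in; it is judged then, once.
The state is a dict: "t": time; "q": joint angles; "dq": joint speeds; "joint_efforts": joint torques, N m; "tcp_pos": TCP position; "eef_rot": TCP orientation; "wrist_force": force on the tool from outside, world axes, zero at the start; "torque": the same for the moment, N m; "finger_gap": opening from 0.0 (shut) to 1.0 (fully open); "grasp_force": force on a finger pad.
Only numpy, scipy, OpenCV 4.12 (cv2) and the standard library are available. Lean on these libraries where they do the work, as an engineer would, in place of code of your own. Each camera call takes 0.05 s, during which the arm holds its last target. There are 200 camera calls.

### The job

Take the light-wood serving paddle out of the rack, hang it by its eye on the open end of the snap hook's bar, outside the red gate, and let go of it. Then push it along the bar so that its eye forces the sprung gate and passes right inside, and leave it hanging still with the gate sprung shut behind it. Leave everything else where it is.

Things in the scene. Friction and masses are not known exactly. Their poses are not given: they have to be found in the camera images.
- light_paddle: serving paddle of light wood with a hanging eye, 100 wide (x) x 12 thick (y) x 162 mm tall (z), about 0.18 kg, upright in one of the rack's two slots. Origin: centre of its foot; z points to the eye end. Blade 100 wide up to 78 mm, rounded shoulders to 98 mm, then a neck 54 mm wide (30 mm at the very top). The eye leaves 22 mm of solid wood above it to grip, across the 12 mm.
- paddle_eye (a point): centre of the paddle's eye, a round through hole of 28 mm diameter along the paddle's y axis, 126 mm above its foot. Hanging at rest it is about 9 mm below the axis of the bar.
- hook_stand: fixed stand: wooden foot 110 x 200 x 12 mm, post, and on it a level snap hook of 9 mm steel rod, axis 165 mm above the worktop. Origin: on the worktop under the bar. The straight bar lies at x = 0 and runs along y from -70 mm (closed back, bend and post behind it) to the open end at +125 mm. A parallel rod at x = +62 mm carries the gate.
- bar_tip (a point): axis of the bar at its open end (stand frame x 0, y +125, z 165 mm). Just beyond it the rod turns up 9 mm over the last 8 mm, which keeps things from slipping off; its top is then 14 mm above the bar's axis.
- bar_gate (a point): point on the bar's axis where the gate closes the hook (stand frame x 0, y +50, z 165 mm). From here to the open end is the open part of the bar (75 mm), towards the back is the inside of the hook (120 mm long, open above; a hanging paddle clears the stand's foot by 17 mm). The gate can also shut behind fingers that follow the paddle in: lift them straight up, do not drag them back.
- gate_arm (a joint): angle of the red gate: an 8 mm round arm, level with the bar, upright hinge at stand x = +62, y = +50 mm, reaching to 3 mm from the bar. 0 = shut; it swings inwards only, towards -y, to 1.35 rad, and springs back. Pushing the paddle past takes 2 to 5 N; at 0.8 to 0.9 rad, paddle 30 to 45 mm inside, its edge clears the arm's end and the gate snaps shut behind it.
- rack: fixed board rack: wooden foot 100 (x) x 140 (y) x 12 mm with two slots along x at y = -40 and +40 mm, each between two steel hoops 66 mm high and 16 mm apart inside. Paddles stand on the foot, 12 mm above the worktop. Origin: centre of the underside.
- dark_paddle: serving paddle of dark wood, same shape, in the rack's other slot; stays there. Origin: centre of its foot.
- mug: green and white mug with a handle, 86 x 121 x 99 mm, standing behind the work; stays. Origin: centre of its underside.
- tin: round food tin, 86 mm across, 40 mm high, on the right; stays. Origin: centre of its underside.
- lemon: lemon, 72 x 57 x 58 mm, on the chopping board at the left; stays. Origin: its underside.

How it is judged:
On the way, in this order (a step that is already met when the one before it is completed fails the run):
1. the light paddle hangs by its eye on the open part of the bar, outside the shut gate, let go (x of paddle_eye in the frame of hook_stand between -0.013 and 0.013 m and z of paddle_eye in the frame of hook_stand between 0.148 and 0.165 m and y of paddle_eye in the frame of hook_stand between 0.055 and 0.135 m and value of joint gate_arm below 0.08 rad and contact force between the fingers and light_paddle below 0.1 N), for 0.1 s.
2. the paddle, on the bar, has pushed the gate inwards (x of paddle_eye in the frame of hook_stand between -0.02 and 0.02 m and z of paddle_eye in the frame of hook_stand between 0.145 and 0.185 m and value of joint gate_arm above 0.4 rad and y of paddle_eye in the frame of hook_stand below 0.045 m).
At the end, for the whole second after the job is handed in: The light paddle hangs upright (within 0.2 rad) and still by its eye on the bar, eye centre within 13 mm sideways and 0 to 17 mm below the bar's axis, inside the hook between its back and the gate; the gate is shut (below 0.08 rad) and the paddle released (x of paddle_eye in the frame of hook_stand between -0.013 and 0.013 m and z of paddle_eye in the frame of hook_stand between 0.148 and 0.165 m and y of paddle_eye in the frame of hook_stand between -0.085 and 0.042 m and angle between light_paddle's own z axis and vertical below 0.2 rad and value of joint gate_arm below 0.08 rad and contact force between the fingers and light_paddle below 0.1 N and linear speed of light_paddle below 0.06 m/s and angular speed of light_paddle below 0.5 rad/s); the robot touches nothing.
It fails at once if the dark paddle is moved by more than 3 cm (distance of dark_paddle from where it was at the start of the episode above 0.03 m).
It fails at once if the mug is moved by more than 3 cm (distance of mug from where it was at the start of the episode above 0.03 m).
It fails at once if the round tin is moved by more than 3 cm (distance of tin from where it was at the start of the episode above 0.03 m).
It fails at once if the lemon is moved by more than 3 cm (distance of lemon from where it was at the start of the episode above 0.03 m).
It also fails if it takes over 51 s, if anything falls off the work surface, if the arm or the gripper's body presses on something with over 40 N, if the wrist force passes 120 N, or if a joint passes its speed limit or range.

## Working session

There is one attempt and no reset: what is moved stays moved. The work goes in short steps, Python scripts to look and compute and a tool call to move; the robot and the scene stay as the last step left them, time stands still between calls to the robot, and variables do not carry over. Pictures are saved under pics/ and viewed, at most 10 in all, crops included, and the job is handed in when it is done.

Besides the shell and the picture viewer there is one more tool, called as name(argument=value, ...), one argument or row to a line, values as JSON. arm_command: Moves the arm, as the interface text tells. Its arguments: {"type":"object","properties":{"motion":{"type":"array","items":{"type":"array","items":{"type":"number"}}}},"required":["motion"]}

```bash
mkdir -p pics
cat > h.py <<'E'
import numpy as np, cv2
from station import telemetry, optics
def snap(n):
    s=optics.snapshot(n); s['R']=cv2.Rodrigues(np.array(s['rvec'],float))[0]; s['t']=np.array(s['tvec'],float).ravel(); return s
def world(s,us,vs,d=None):
    us=np.atleast_1d(us).astype(int); vs=np.atleast_1d(vs).astype(int)
    d=s['depth'][vs,us] if d is None else d
    p=(np.linalg.inv(s['mtx'])@np.stack([us,vs,np.ones(len(us))]))*d
    return ((s['R'].T)@(p-s['t'][:,None])).T
def cloud(s):
    v,u=np.mgrid[0:420,0:560]; w=world(s,u.ravel(),v.ravel()).reshape(420,560,3); w[s['depth']<=0]=np.nan; return w
def ray(s,u,v,z):
    c=-s['R'].T@s['t']; d=s['R'].T@(np.linalg.inv(s['mtx'])@np.array([u,v,1.])); return c+d*(z-c[2])/d[2]
def proj(s,P):
    return cv2.projectPoints(np.array(P,float).reshape(-1,3),np.array(s['rvec'],float),np.array(s['tvec'],float),s['mtx'],None)[0].reshape(-1,2)
E
python3 - <<'E'
from h import *
st=telemetry.read_state(); print(st)
for n in ('top','side'):
    s=snap(n); cv2.imwrite(f'pics/{n}1.png',s['color']); print(n,-s['R'].T@s['t'],s['mtx'][0,0])
E
```

```text
{'t': 0.0, 'q': array([ 1.09189350e+00,  8.79766959e-02,  1.37231771e+00, -1.35343486e-05,
        1.68358356e+00, -1.03100586e-01]), 'dq': array([ 0.00047408, -0.00045686, -0.00129232,  0.00023551,  0.00045258,
        0.00013224]), 'joint_efforts': array([ 2.63978764e-04, -3.51854503e+01, -3.13279867e+01, -1.31816913e-05,
        1.06498628e-02,  4.88612841e-06]), 'tcp_pos': array([0.20163154, 0.5111565 , 0.23009507]), 'eef_rot': array([-0.58672315, -3.08566201,  0.0034442 ]), 'wrist_force': array([ 0.84019006, -0.20384859, -0.01636737]), 'torque': array([-0.00243156,  0.01969583,  0.06470867]), 'grasp_force': 0.0, 'finger_gap': 1.0001156770549082}
top [ 0.32814535 -0.04390665  1.55129858] 446.15287773730944
side [ 0.0553716  -1.24206959  0.7444382 ] 417.2397175637308
```

View pics/top1.png

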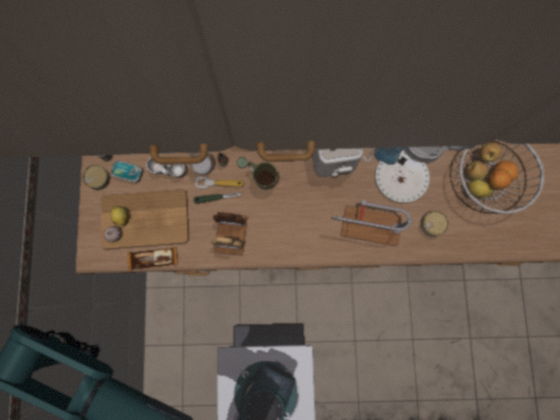

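View pics/side1.png

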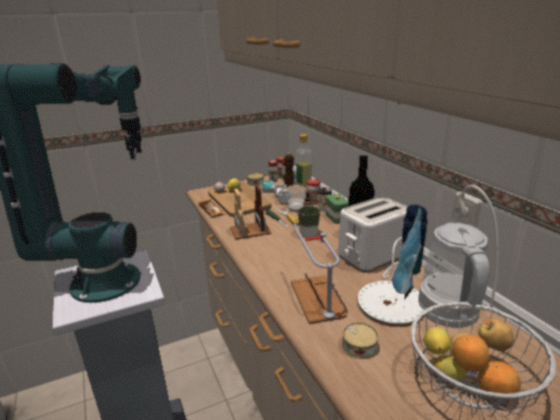

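Top view: the rack is at about (230,232) with the light paddle at (229,241). The stand is at (370,222), its open end points left at (333,218), and the red gate is near (360,212). I'll measure from the depth images next.

Run:
```python
from h import *
s=snap('top'); w=cloud(s)
c=cv2.resize(s['color'][190:270,200:450],None,fx=3.2,fy=3.2,interpolation=cv2.INTER_CUBIC); c=cv2.convertScaleAbs(c,alpha=1.8)
s2=snap('side'); d=cv2.resize(s2['color'][175:335,215:365],None,fx=2.1,fy=2.1,interpolation=cv2.INTER_CUBIC); d=cv2.convertScaleAbs(d,alpha=1.3)
o=np.zeros((600,800,3),np.uint8); o[:256]=c; o[256:256+336,:315]=d
cv2.imwrite('pics/c2.png',o)
np.set_printoptions(precision=4,suppress=True)
print('table',np.nanmedian(w[255:262,280:320,2]))
def fit(m,name):
    P=w[m]; P=P[~np.isnan(P).any(1)]
    r=cv2.minAreaRect((P[:,:2]*1000).astype(np.float32)); print(name,len(P),P.mean(0),r)
U=np.zeros((420,560),bool)
A=U.copy();A[225:258,205:255]=1
for lo,hi,n in((.008,.02,'foot'),(.1,.2,'paddles')): fit(A|False if 0 else (np.s_[:] is None) or ((w[...,2]>lo)&(w[...,2]<hi)&(lambda a:a)(np.pad(np.ones((55,50),bool),((205,160),(205,305))))),n)
B=np.pad(np.ones((60,100),bool),((195,165),(325,135)))
fit(B&(w[...,2]>.14)&(w[...,2]<.2),'hook'); fit(B&(w[...,2]>.007)&(w[...,2]<.02),'sfoot')
m=B&(w[...,2]>.14)&(w[...,2]<.2); print(np.c_[np.argwhere(m)[::5],w[m][::5]])
m=np.pad(np.ones((55,50),bool),((205,160),(205,305)))&(w[...,2]>.1)&(w[...,2]<.2); print(np.c_[np.argwhere(m)[::6],w[m][::6]])
```

```text
table -0.0005526308430976962
foot 526 [0.5238 0.1066 0.0121] ((536.3441772460938, 125.1722640991211), (138.45079040527344, 147.81130981445312), 77.91044616699219)
paddles 308 [0.532  0.1116 0.1435] ((531.1190795898438, 114.907958984375), (92.9159927368164, 94.54039001464844), 85.10507202148438)
hook 458 [ 0.5515 -0.3688  0.1679] ((560.534912109375, -353.83221435546875), (242.9729766845703, 75.37005615234375), 77.19083404541016)
sfoot 1592 [ 0.5562 -0.3949  0.0121] ((553.1250610351562, -392.4122314453125), (342.7789611816406, 204.6491241455078), 88.63495635986328)
[[200.     362.       0.6044  -0.3212   0.1765]
 [201.     363.       0.6015  -0.3246   0.1744]
 [202.     362.       0.598   -0.3207   0.1768]
 [203.     361.       0.5953  -0.3179   0.1746]
 [203.     367.       0.5959  -0.3379   0.1685]
 [204.     360.       0.5956  -0.3181   0.1565]
 [204.     365.       0.5924  -0.3309   0.171 ]
 [204.     370.       0.5926  -0.3473   0.1679]
 [204.     375.       0.5923  -0.3632   0.1672]
 [205.     363.       0.5897  -0.3247   0.1696]
 [205.     370.       0.5892  -0.3469   0.1687]
 [
[... 5683 characters left out ...]
  0.4958   0.1574   0.1032]
 [241.     219.       0.4874   0.1292   0.1715]
 [241.     225.       0.4868   0.1104   0.173 ]
 [241.     231.       0.4867   0.0921   0.1693]
 [242.     214.       0.4921   0.1537   0.1061]
 [242.     220.       0.4887   0.131    0.132 ]
 [242.     226.       0.4849   0.1086   0.1613]
 [242.     232.       0.4859   0.091    0.1483]
 [242.     239.       0.4902   0.0725   0.1044]
 [243.     224.       0.4865   0.1196   0.1196]
 [243.     230.       0.4836   0.0981   0.1412]
 [243.     236.       0.4871   0.0822   0.1056]
 [244.     230.       0.4834   0.1009   0.1136]
 [244.     236.       0.4834   0.0818   0.1098]
 [245.     238.       0.4809   0.0761   0.1007]]
```

View pics/c2.png

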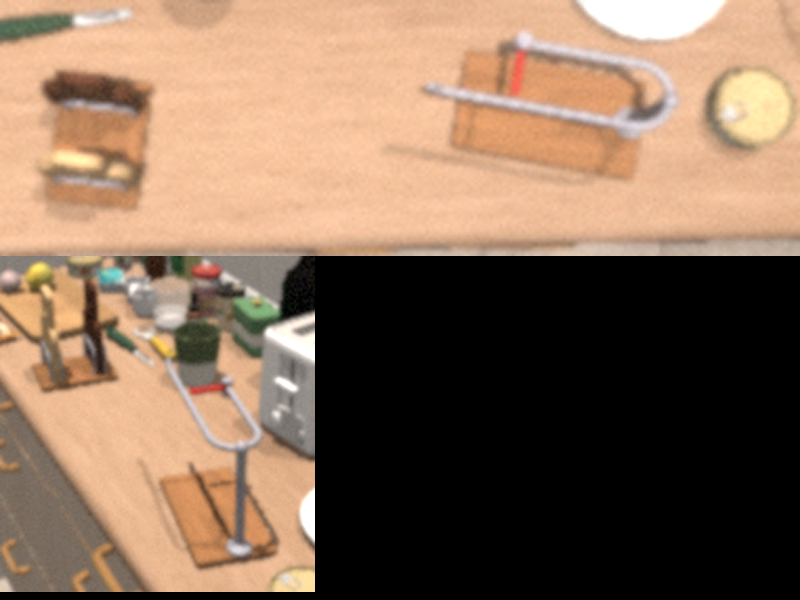

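The crop shows the light paddle in the near slot, the bar's tip at the left and the gate perpendicular to the bar. Next I'll fit the lines and get the tool axes.

```bash
cat > m.py <<'E'
from h import *
np.set_printoptions(precision=4,suppress=True)
def line(P):
    P=P[~np.isnan(P).any(1)]; vx,vy,x,y=cv2.fitLine((P[:,:2]*1000).astype(np.float32),cv2.DIST_HUBER,0,.01,.01).ravel()
    a=np.array([vx,vy]); 
    if a[1]<0:a=-a
    c=np.array([x,y]); t=(P[:,:2]*1000-c)@a
    return c+a*np.median(t),a,np.degrees(np.arctan2(-a[0],a[1])),np.percentile(t,[1,99])-np.median(t),len(P)
def near(w,x,y,z): return (w[...,0]>x[0])&(w[...,0]<x[1])&(w[...,1]>y[0])&(w[...,1]<y[1])&(w[...,2]>z[0])&(w[...,2]<z[1])
E
python3 - <<'E'
from m import *
s=snap('top'); w=cloud(s)
for n,a in (('light top',((.46,.515),(.05,.18),(.158,.19))),('light all',((.46,.52),(.05,.18),(.09,.19))),('dark top',((.545,.6),(.05,.18),(.158,.19)))): print(n,*line(w[near(w,*a)]))
m=near(w,(.5,.57),(-.40,-.2),(.155,.195))&(w[...,0]<.5485+( w[...,1]+.25)*.15+.02)
P=w[m]; print('bar',*line(P))
m2=near(w,(.49,.58),(-.48,-.2),(.155,.195)); 
# rays onto z=.165 for tip
v,u=np.argwhere(m&(w[...,1]>-.24)).T; print('tip px',u.min(),v[u==u.min()],[ray(s,u.min(),x,.172) for x in v[u==u.min()]])
m=near(w,(.57,.62),(-.42,-.335),(.155,.195)); print('rod',*line(w[m]))
hsv=cv2.cvtColor(s['color'],cv2.COLOR_BGR2HSV)
r=((hsv[...,0]<6)|(hsv[...,0]>174))&(hsv[...,1]>150)&near(w,(.5,.62),(-.36,-.28),(.12,.2)); print('gate',r.sum(),np.nanmean(w[r],0)); 
c=np.argwhere(r).mean(0); print(ray(s,c[1],c[0],.167), *line(w[r][:,[1,0,2]]))
print(cv2.Rodrigues(telemetry.read_state()['eef_rot'])[0])
E
```

```text
light top [491.0687 117.0732] [0.1485 0.9889] -8.541995 [-25.4535  26.3683] 73
light all [488.8256 113.1213] [0.1163 0.9932] -6.679225 [-43.4098  52.1349] 163
dark top [570.1558 110.2951] [0.1622 0.9868] -9.336839 [-24.9209  26.3367] 77
bar [ 536.3838 -313.1548] [0.2117 0.9773] -12.221351 [-86.1838  85.3854] 173
tip px 333 [216 217] [array([ 0.5567, -0.2283,  0.172 ]), array([ 0.5535, -0.2282,  0.172 ])]
rod [ 585.1845 -377.2636] [0.2005 0.9797] -11.564437 [-41.7744  40.0983] 79
gate 25 [ 0.5669 -0.3185  0.1672]
[ 0.5669 -0.3185  0.167 ] [-318.5967  568.4054] [-0.2127  0.9771] 12.282364 [-20.8408  17.6031] 25
[[-0.9302  0.367  -0.0005]
 [ 0.367   0.9302 -0.0009]
 [ 0.0001 -0.001  -1.    ]]
```

arm_command(
  motion=[
    [-1,-0.0295,-0.0189,-0.003,0],
    [-1,-0.0295,-0.0189,-0.003,0],
    [-1,-0.0295,-0.0189,-0.003,0],
    [-1,-0.0295,-0.0189,-0.003,0],
    [-1,-0.0295,-0.0189,-0.003,0],
    [-1,-0.0295,-0.0189,-0.003,0],
    [-1,-0.0295,-0.0189,-0.003,0],
    [-1,-0.0295,-0.0189,-0.003,0],
    [-1,-0.0295,-0.0189,-0.003,0],
    [-1,-0.0295,-0.0189,-0.003,0],
    [-1,-0.0295,-0.0189,-0.003,0],
    [-1,-0.0295,-0.0189,-0.003,0],
    [-1,-0.0295,-0.0189,-0.003,0],
    [-1,-0.0295,-0.0189,-0.003,0],
  ],
)

```text
t: 1.65
tcp_pos: [0.4895, 0.1126, 0.2734]
eef_rot: [0.587, 3.086, 0.0]
wrist_force: [0.9, 0.2, -0.6]
finger_gap: 1.003
grasp_force: 0.0
```

arm_command(
  motion=[
    [-1,0,0,0,0.134],
    [-1,0,0,0,0.134],
    [-1,0,0,0,0.134],
    [-1,0,0,0,0.134],
    [-1,0,0,0,0.134],
    [-1,0,0,0,0.134],
    [-1,0,0,0,0.134],
    [-1,0,0,0,0.134],
    [-1,0,0,0,0.134],
    [-1,0,0,0,0.134],
    [-1,0,0,0,0],
    [-1,0,0,0,0],
  ],
)

```text
t: 2.85
tcp_pos: [0.4889, 0.1139, 0.2732]
eef_rot: [-2.374, -2.058, 0.0]
wrist_force: [0.3, -0.0, 0.9]
finger_gap: 1.0
grasp_force: 0.0
```

Run:
```python
from m import *
st=telemetry.read_state(); print(st['t'],st['tcp_pos'],cv2.Rodrigues(st['eef_rot'])[0],st['q'])
s=snap('wrist'); w=cloud(s); cv2.imwrite('pics/w1.png',s['color'])
print(-s['R'].T@s['t'], np.nanmin(s['depth']))
for n,a in (('light top',((.46,.53),(.02,.2),(.16,.18))),('light all',((.46,.52),(.02,.2),(.09,.18))),('dark top',((.545,.6),(.02,.2),(.16,.18)))):
    P=w[near(w,*a)]; print(n,len(P)); 
    if len(P)>20: print(*line(P),np.median(P[:,2]))
```

```text
2.85 [0.4889 0.1139 0.2732] [[ 0.1418  0.9899 -0.0002]
 [ 0.9899 -0.1418  0.    ]
 [-0.     -0.0002 -1.    ]] [ 0.1159 -0.0246  1.4033  0.      1.763   0.2582]
[0.5002 0.1945 0.4158] 0.0
light top 788
[492.2841 123.7866] [0.14   0.9901] -8.049955 [-29.2895  21.3597] 788 0.17351667096559825
light all 1194
[493.9974 135.9703] [0.1399 0.9902] -8.0418005 [-41.034  31.5  ] 1194 0.1723948373460548
dark top 1074
[570.0772 116.0462] [0.1665 0.986 ] -9.582295 [-28.8001  23.4981] 1074 0.17312515038262033
```

View pics/w1.png

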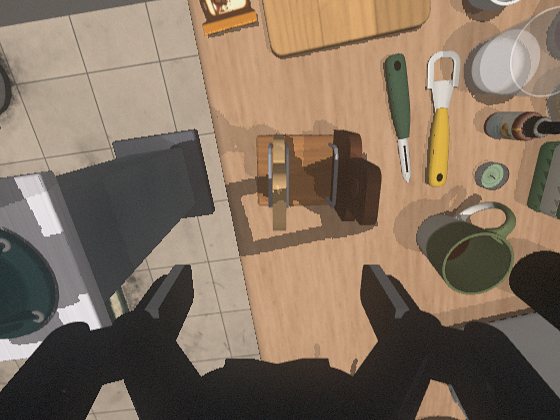

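The wrist view shows the light paddle edge-on at about (280,185), and its yaw already matches the tool. I'll refine its centre once more.

Run:
```python
from m import *
s=snap('wrist'); w=cloud(s)
for z in (.160,.166,.1705,.172):
    P=w[near(w,(.46,.53),(.02,.2),(z,.18))]; c,a,_,e,n=line(P); print(z,n,c+a*e.mean(),e, np.ptp(e))
m=near(w,(.46,.53),(.02,.22),(.09,.18)); P=w[m]; print(P[np.argmax(P[:,1])],P[np.argmin(P[:,1])])
```

```text
0.16 779 [491.746  119.8948] [-29.1318  21.4053] 50.53708844458805
0.166 752 [491.6931 119.4601] [-28.0191  21.6445] 49.663596804859374
0.1705 680 [491.5563 118.7543] [-25.3001  20.4164] 45.71650743535698
0.172 625 [491.443  118.6025] [-22.7549  19.2857] 42.04061222206947
[0.4928 0.1686 0.0902] [0.4936 0.094  0.1702]
```

arm_command(
  motion=[
    [-0.3,0.0043,0.0019,0.02,0],
    [-0.3,0,0,0.025,0],
    [-0.3,0,0,0.025,0],
    [-0.3,0,0,0.025,0],
    [-0.3,0,0,0.02,0],
    [-0.3,0,0,0.005,0],
    [-0.3,0,0,0,0],
    [1,0,0,0,0],
    [1,0,0,0,0],
    [1,0,0,0,0],
    [1,0,0,0,0],
    [1,0,0,0,0],
    [1,0,0,0,0],
    [1,0,0,0,0],
    [1,0,0,0,0],
  ],
)

```text
t: 4.45
tcp_pos: [0.4923, 0.1181, 0.1549]
eef_rot: [2.375, 2.054, 0.004]
wrist_force: [0.1, 0.2, 6.0]
finger_gap: 0.125
grasp_force: 62.1
```

arm_command(
  motion=[
    [1,0,0,-0.012,0],
    [1,0,0,-0.022,0],
    [1,0,0,-0.022,0],
    [1,0,0,-0.022,0],
    [1,0,0,-0.012,0],
    [1,0,0,0,0],
    [1,-0.015,0.007,0,0],
    [1,-0.025,0.0118,0,0],
    [1,-0.025,0.0118,0,0],
    [1,-0.025,0.0118,0,0],
    [1,-0.025,0.0118,0,0],
    [1,-0.025,0.0118,0,0],
    [1,-0.025,0.0118,0,0],
    [1,-0.025,0.0118,0,0],
    [1,-0.025,0.0118,0,0],
    [1,-0.025,0.0118,0,0],
    [1,-0.01,0.0048,0,0],
  ],
)

```text
t: 6.15
tcp_pos: [0.5716, -0.1486, 0.2407]
eef_rot: [-2.377, -2.05, 0.004]
wrist_force: [-0.4, -0.6, -2.4]
finger_gap: 0.128
grasp_force: 61.1
```

arm_command(
  motion=[
    [1,0,0,0,0.08],
    [1,0,0,0,0.12],
    [1,0,0,0,0.12],
    [1,0,0,0,0.12],
    [1,0,0,0,0.12],
    [1,0,0,0,0.12],
    [1,0,0,0,0.12],
    [1,0,0,0,0.12],
    [1,0,0,0,0.12],
    [1,0,0,0,0.12],
    [1,0,0,0,0.12],
    [1,0,0,0,0.12],
    [1,0,0,0,0.12],
    [1,0,0,0,0.12],
    [1,0,0,0,0],
    [1,0,0,0,0],
    [1,0,0,0,0],
  ],
)

```text
t: 7.85
tcp_pos: [0.5719, -0.1462, 0.2429]
eef_rot: [-3.124, 0.333, 0.001]
wrist_force: [0.2, 0.1, -1.7]
finger_gap: 0.123
grasp_force: 61.2
```

Run:
```python
from m import *
st=telemetry.read_state(); T=cv2.Rodrigues(st['eef_rot'])[0]; print(st['t'],st['tcp_pos'],T,st['q'],st['wrist_force'],st['finger_gap'])
s=snap('side'); w=cloud(s)
# bar & paddle from side
p=proj(s,st['tcp_pos'])[0]; b=proj(s,[[.5536,-.2387,.165],[.5377,-.312,.165]]); print(p,b)
x,y=int(p[0]),int(p[1]); o=s['color'][y-60:y+120,x-100:x+140]
cv2.imwrite('pics/s2.png',cv2.resize(cv2.convertScaleAbs(o,alpha=1.3),None,fx=3.2,fy=3.2,interpolation=cv2.INTER_CUBIC)); print(x-100,y-60)
```

```text
7.85 [ 0.5719 -0.1462  0.2429] [[ 0.9776 -0.2106 -0.0008]
 [-0.2106 -0.9776  0.0005]
 [-0.0008 -0.0003 -1.    ]] [-0.3464  0.1762  1.2487  0.0002  1.7175  1.4366] [ 0.2009  0.1016 -1.6712] 0.12326427507750869
[287.0129 192.6888] [[295.4747 227.9391]
 [302.0805 239.5226]]
187 132
```

View pics/s2.png

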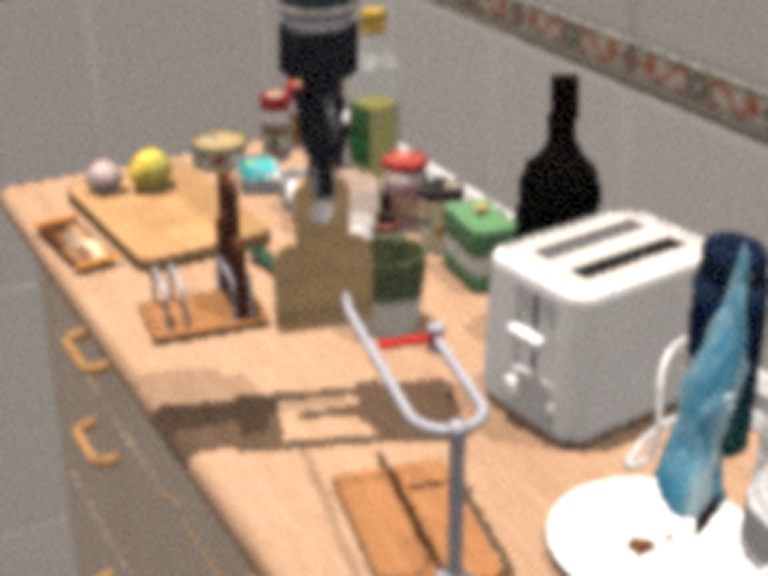

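The paddle is held upright in line with the bar. Its eye is at about (288,198) in the full image and the bar tip at about (295,224). I'll measure both in the stand frame.

Run:
```python
from m import *
a=np.array([.2117,.9773,0]); n=np.array([.9773,-.2117,0]); G=np.array([.5377,-.312,0]); 
st=telemetry.read_state(); tc=st['tcp_pos']-G; print('tcp stand',tc@n,tc@a+.05,tc[2])
for k in ('side','top'):
    s=snap(k); w=cloud(s)-G; S=np.dstack([w@n,w@a+.05,w[...,2]])
    m=near(S,(-.08,.08),(.20,.245),(.06,.3)); P=S[m]; P=P[P[:,2]<.235] if k=='side' else P[(P[:,2]<.28)]
    print(k,len(P),'x',np.percentile(P[:,0],[1,50,99]),'s',np.median(P[:,1]),'z',np.percentile(P[:,2],[1,99]))
    if k=='side':
        for z in (.11,.13,.15,.17,.205,.215,.225,.235):
            Q=S[m&(abs(S[...,2]-z)<.004)]
            if len(Q): print(z,len(Q),Q[:,0].min(),Q[:,0].max(),np.median(Q[:,1]))
        c=-s['R'].T@s['t']; sp=np.median(P[:,1])
        for (u,v) in ((287,197),(288,198),(288,199)):
            d=s['R'].T@(np.linalg.inv(s['mtx'])@np.array([u,v,1.])); t=((G+a*(sp-.05)-c)@a)/(d@a); q=c+d*t-G; print(u,v,q@n,q[2])
    b=near(S,(-.03,.03),(-.04,.12),(.15,.185)); Q=S[b]; print('bar',len(Q),np.polyfit(Q[:,1],Q[:,0],1),np.median(Q[:,2]))
    b=near(S,(-.03,.03),(.10,.16),(.15,.2)); Q=S[b]; print('tip',Q[:,1].max(),Q[:,2].max())
np.savetxt('/dev/stdout',s['depth'][0:1,0:1])
s=snap('side'); print((s['color'][190:206,278:298].astype(int)@np.array([1,1,1])//3))
```

```text
tcp stand -0.0016134454793773289 0.2192122787709032 0.2429744391419135
side 949 x [-0.0517 -0.0059  0.0449] s 0.2138869653730246 z [0.1014 0.2292]
0.11 61 -0.05271006172657238 0.047822801787157615 0.2130772168356579
0.13 56 -0.051832782367184325 0.04467565497953876 0.21376427685942628
0.15 69 -0.051461006533464415 0.04446796358702434 0.2140788419775514
0.17 70 -0.05111581385266105 0.045330138378271774 0.2137298531446551
0.205 39 -0.029151269783517852 0.022517897416228075 0.21425705199202216
0.215 36 -0.02917342240714129 0.022046833286538888 0.2141873842669571
0.225 27 -0.028875199899078895 0.02368635302394968 0.21415751982666448
0.235 26 -0.02947948809592157 0.023020522445885185 0.21326502985412601
287 197 -0.0033250822072896785 0.23057435271434978
288 198 -0.00017999338686407946 0.22677236570524772
288 199 -0.0002573700211464929 0.22335797093635312
bar 120 [0.0144 0.0014] 0.1678048473310086
tip 0.13079907876425276 0.17885871437332695
top 102 x [-0.0525 -0.0307  0.005 ] s 0.22117798031946428 z [0.1058 0.2631]
bar 167 [0.0102 0.0003] 0.16734899424229818
tip 0.13201025219285684 0.17540
[... 673 characters left out ...]
  84  96
  123 140]
 [100  86  78  77  81  83  97 105 110 111 115 118 115  99  84  79  84 102
  132 149]
 [ 97  83  78  80  78  86  95 102 102 110 118 118 112  92  78  84  81 105
  137 160]
 [ 99  86  82  79  79  86  96  97 102 107 112 111  96  86  80  80  83 101
  134 162]
 [112  93  82  78  80  82  84  90  89  92  98  96  82  78  80  81  82  99
  136 162]
 [118  98  80  75  76  78  80  80  75  79  84  83  81  78  79  81  85  99
  139 172]
 [120  99  82  79  78  73  74  75  72  76  76  78  78  79  78  78  78 100
  140 173]
 [128 105  77  76  74  76  72  73  71  74  75  79  76  75  75  74  82  95
  124 152]
 [135 108  83  76  74  76  75  74  74  76  76  75  77  78  80  80  81  83
  102 117]]
```

arm_command(
  motion=[
    [1,0.005,0,0.01,0],
    [1,0,0,0.02,0],
    [1,0,0,0.02,0],
    [1,0,0,0.0065,0],
    [1,0,0.01,0,0],
    [1,0,0.02,0,0],
    [1,0,0.02,0,0],
    [1,0,0.005,0,0],
    [1,0,0,0,0],
    [1,0,0,0,0],
    [1,0,0,0,0],
  ],
)

```text
t: 9.15
tcp_pos: [0.5656, -0.2006, 0.1871]
eef_rot: [-3.123, 0.334, -0.001]
wrist_force: [1.0, 0.9, -1.5]
finger_gap: 0.123
grasp_force: 61.1
```

```bash
cat > p.py <<'E'
from m import *
a=np.array([.2117,.9773,0]); n=np.array([.9773,-.2117,0]); G=np.array([.5377,-.312,0])
def pic(f,k=1.5):
    s=snap('side'); o=s['color'][180:255,260:335]
    cv2.imwrite(f,cv2.resize(cv2.convertScaleAbs(o,alpha=k),None,fx=8,fy=8,interpolation=cv2.INTER_CUBIC))
    w=cloud(s)-G; S=np.dstack([w@n,w@a+.05,w[...,2]]); st=telemetry.read_state(); tc=st['tcp_pos']-G
    print('t',st['t'],'tcp stand',tc@n,tc@a+.05,tc[2],st['wrist_force'],st['finger_gap'])
    return s,S
E
python3 - <<'E'
from p import *
s,S=pic('pics/s3.png')
m=near(S,(-.08,.08),(.14,.2),(.03,.2))
for z in (.06,.08,.1,.14,.15,.17):
    Q=S[m&(abs(S[...,2]-z)<.004)]
    if len(Q): print(z,len(Q),Q[:,0].min(),Q[:,0].max(),np.median(Q[:,1]))
E
```

```text
t 9.2 tcp stand 0.003622451517415887 0.16480566335768293 0.18702421657222706 [-0.0882  0.2579 -1.5173] 0.1192223488196071
0.06 66 -0.04739870709684788 0.04250258632041691 0.15883704701148543
0.08 60 -0.04715629414161352 0.053285379933004175 0.15991288176160573
0.1 56 -0.04753371309800058 0.04207556491299015 0.15926095773208282
0.14 62 -0.039850885454925086 0.04605703610877879 0.1599382567923116
0.15 35 -0.02337548605561343 0.029938924634357676 0.15905243617401854
0.17 22 -0.023589056185361047 0.030705504598019965 0.15984336352862735
```

View pics/s3.png

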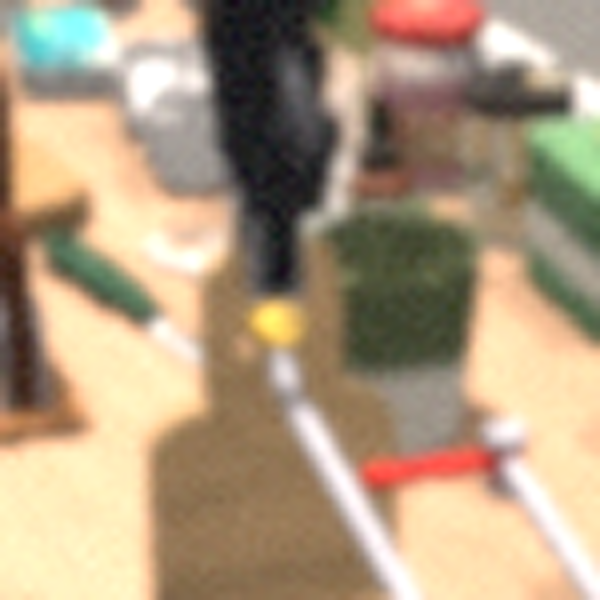

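The eye (crop (275,322)) faces the bar tip (285,360) with the side offsets agreeing to about 1 mm. I'll insert slowly.

arm_command(
  motion=[
    [1,0,0.008,0,0],
    [1,0,0.008,0,0],
    [1,0,0.008,0,0],
    [1,0,0.008,0,0],
    [1,0,0.008,0,0],
    [1,0,0,0,0],
  ],
)

```text
t: 9.8
tcp_pos: [0.5564, -0.2419, 0.1867]
eef_rot: [3.123, -0.339, -0.0]
wrist_force: [0.4, 0.5, -2.3]
finger_gap: 0.123
grasp_force: 61.2
```

arm_command(
  motion=[
    [1,0,0.008,0,0],
    [1,0,0.008,0,0],
    [1,0,0.008,0,0],
    [1,0,0,0.004,0],
    [1,0,0,0.004,0],
    [1,0,0,0.003,0],
    [1,0,0,0,0],
    [1,0,0,0,0],
  ],
)

```text
t: 10.6
tcp_pos: [0.5517, -0.2635, 0.1756]
eef_rot: [-3.123, 0.335, 0.001]
wrist_force: [0.3, 0.1, -2.7]
finger_gap: 0.125
grasp_force: 61.1
```

Run:
```python
from p import *
s,S=pic('pics/s4.png')
m=near(S,(-.08,.08),(.08,.12),(.02,.15))
for z in (.04,.06,.08,.1,.14):
    Q=S[m&(abs(S[...,2]-z)<.004)]
    if len(Q): print(z,len(Q),Q[:,0].min(),Q[:,0].max(),np.median(Q[:,1]))
print(np.percentile(S[m][:,2],1))
```

```text
t 10.65 tcp stand 0.0035190188668454865 0.1002665078930928 0.17583760865367276 [-0.2607  0.4765 -1.6506] 0.1228690655288792
0.04 67 -0.04711928397851536 0.05009604547828742 0.09461574843151356
0.06 60 -0.04739522747593559 0.044001821456627635 0.09516398474570466
0.08 65 -0.0469016845885822 0.053905646289930484 0.09487190806631865
0.1 71 -0.047746587659457274 0.054246069117151026 0.09455002342375829
0.14 27 -0.024308596447660057 0.022792902522469242 0.09460870892053065
0.032755945694347643
```

View pics/s4.png

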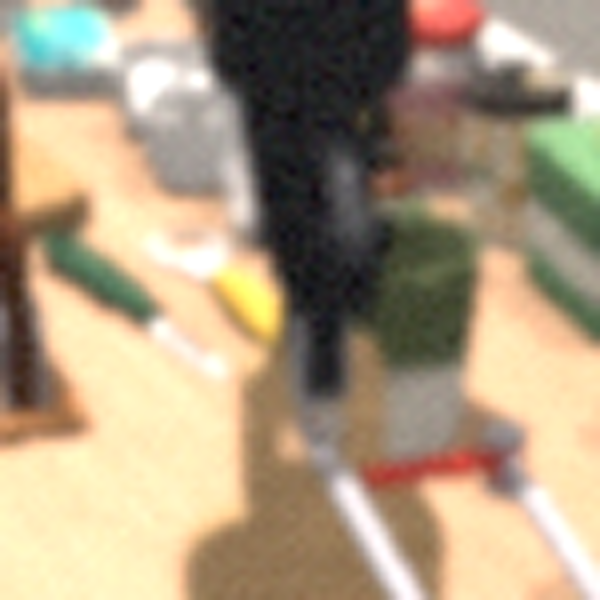

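The bar passes through the eye, with the eye about 3 mm above its rest height. I'll lower the last 2 mm and let go.

arm_command(
  motion=[
    [1,0,0,0.002,0],
    [1,0,0,0,0],
    [0.3,0,0,0,0],
    [0.3,0,0,0,0],
    [0.3,0,0,0,0],
    [0.3,0,0,0,0],
    [0.3,0,0,0,0],
    [0.3,0,0,0,0],
    [0.3,0,0,0,0],
    [0.3,0,0,0,0],
    [0.3,0,0,0,0],
    [0.3,0,0,0,0],
    [0.3,0,0,0,0],
    [0.3,0,0,0,0],
    [0.3,0,0,0,0],
  ],
)

```text
t: 12.15
tcp_pos: [0.5517, -0.2639, 0.1738]
eef_rot: [-3.123, 0.336, -0.0]
wrist_force: [0.0, -0.2, 1.1]
finger_gap: 0.349
grasp_force: 0.0
```

```bash
cat >> p.py <<'E'
def pad(S,lo,hi):
    m=near(S,(-.08,.08),(lo,hi),(.02,.15))
    for z in (.04,.06,.08,.1,.14):
        Q=S[m&(abs(S[...,2]-z)<.004)]
        if len(Q): print(z,len(Q),np.percentile(Q[:,0],[2,98]),np.median(Q[:,1]))
    print('foot z',np.percentile(S[m][:,2],1))
E
python3 - <<'E'
from p import *
s,S=pic('pics/s5.png'); pad(S,.06,.13); print(telemetry.read_state()['grasp_force'])
E
```

```text
t 12.2 tcp stand 0.0034587953460362975 0.10000560320242607 0.17377932467220003 [-0.7606  0.66   -0.2202] 0.3489647002433854
0.04 78 [-0.0505  0.0456] 0.09470499648253498
0.06 70 [-0.0512  0.0383] 0.0945455621217732
0.08 73 [-0.0506  0.0407] 0.09453232704534867
0.1 65 [-0.0494  0.0492] 0.09451252417310887
0.14 31 [-0.0255  0.0178] 0.0953710776126345
foot z 0.02996013204702587
0.0
```

View pics/s5.png

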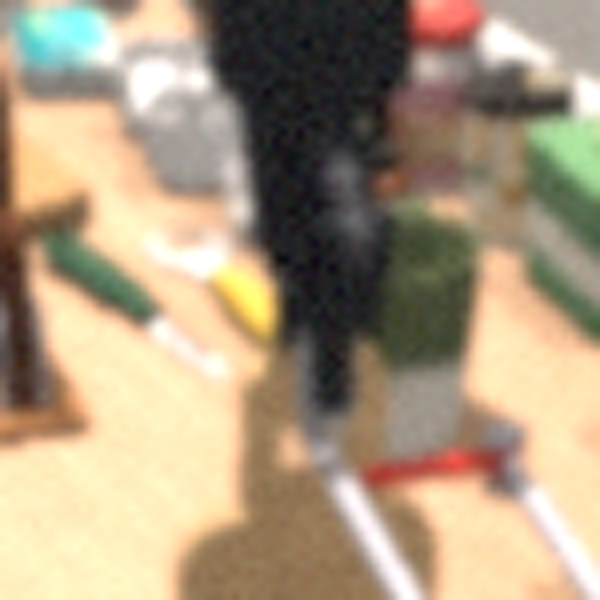

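The paddle hangs free on the open part of the bar with the gate shut and no finger contact. I'll take hold again, raise it a touch and force it past the gate.

arm_command(
  motion=[
    [1,0,0,0,0],
    [1,0,0,0,0],
    [1,0,0,0,0],
    [1,0,0,0,0],
    [1,0,0,0,0],
    [1,0,0,0,0],
    [1,0,0,-0.003,0],
    [1,0,0.004,0,0],
    [1,0,0.007,0,0],
    [1,0,0.007,0,0],
    [1,0,0.007,0,0],
    [1,0,0.007,0,0],
    [1,0,0.007,0,0],
    [1,0,0.007,0,0],
    [1,0,0.004,0,0],
    [1,0,0,0,0],
  ],
)

```text
t: 13.8
tcp_pos: [0.541, -0.3126, 0.1767]
eef_rot: [-3.122, 0.336, 0.0]
wrist_force: [-0.4, 3.1, -1.1]
finger_gap: 0.125
grasp_force: 61.0
```

arm_command(
  motion=[
    [1,0,0.006,0,0],
    [1,0,0.006,0,0],
    [1,0,0.006,0,0],
    [1,0,0.006,0,0],
    [1,0,0.006,0,0],
    [1,0,0.006,0,0],
    [1,0,0.006,0,0],
    [1,0,0.006,0,0],
    [1,0,0.004,0,0],
    [1,0,0,0,0],
    [1,0,0,0,0],
  ],
)

```text
t: 14.9
tcp_pos: [0.5304, -0.3642, 0.1771]
eef_rot: [3.123, -0.336, 0.002]
wrist_force: [0.6, 0.2, -1.2]
finger_gap: 0.122
grasp_force: 60.9
```

Run:
```python
from p import *
s,S=pic('pics/s6.png'); pad(S,-.04,.04)
cv2.imwrite('pics/s6.png',cv2.resize(cv2.convertScaleAbs(s['color'][200:310,255:345],alpha=1.4),None,fx=5.4,fy=5.4,interpolation=cv2.INTER_CUBIC))
```

```text
t 14.95 tcp stand 0.0037762093516417144 -0.002201093317309173 0.1770525977943387 [ 0.547   0.1494 -1.9156] 0.1227471519722879
0.04 73 [-0.0531  0.0405] -0.008686625294497437
0.06 85 [-0.0556  0.0419] -0.008096034094112019
0.08 81 [-0.054   0.0445] -0.00791855137976629
0.1 83 [-0.0523  0.0396] -0.008324873490807787
0.14 49 [-0.0258  0.0262] -0.008040475140039194
foot z 0.03267530287302208
```

View pics/s6.png

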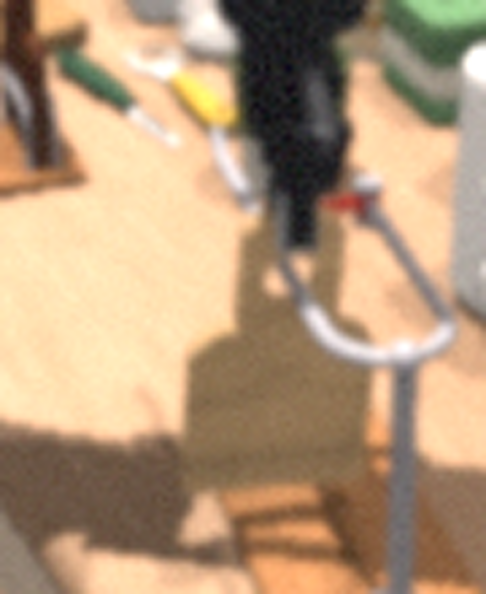

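The paddle is inside with the gate sprung back behind it (red at crop (345,203)) and the push force gone. I'll lower it, release it and lift straight up.

arm_command(
  motion=[
    [1,0,0,0.003,0],
    [1,0,0,0,0],
    [0.25,0,0,0,0],
    [0.25,0,0,0,0],
    [0.25,0,0,0,0],
    [0.25,0,0,0,0],
    [0.25,0,0,0,0],
    [0.25,0,0,0,0],
    [0.25,0,0,-0.005,0],
    [0.25,0,0,-0.01,0],
    [0.25,0,0,-0.02,0],
    [0.25,0,0,-0.03,0],
    [0.25,0,0,-0.03,0],
    [0.25,0,0,-0.03,0],
    [0.25,0,0,0,0],
    [0.25,0,0,0,0],
    [0.25,0,0,0,0],
    [0.25,0,0,0,0],
    [0.25,0,0,0,0],
    [0.25,0,0,0,0],
  ],
)

```text
t: 16.95
tcp_pos: [0.5298, -0.3634, 0.2977]
eef_rot: [-3.122, 0.336, 0.002]
wrist_force: [0.1, 0.7, 0.3]
finger_gap: 0.375
grasp_force: 0.0
```

arm_command(
  motion=[
    [0.25,0,0,0,0],
    [0.25,0,0,0,0],
    [0.25,0,0,0,0],
    [0.25,0,0,0,0],
    [0.25,0,0,0,0],
    [0.25,0,0,0,0],
    [0.25,0,0,0,0],
    [0.25,0,0,0,0],
    [0.25,0,0,0,0],
    [0.25,0,0,0,0],
    [0.25,0,0,0,0],
    [0.25,0,0,0,0],
    [0.25,0,0,0,0],
    [0.25,0,0,0,0],
    [0.25,0,0,0,0],
    [0.25,0,0,0,0],
    [0.25,0,0,0,0],
    [0.25,0,0,0,0],
    [0.25,0,0,0,0],
    [0.25,0,0,0,0],
  ],
)

```text
t: 18.95
tcp_pos: [0.53, -0.3636, 0.2988]
eef_rot: [-3.124, 0.336, -0.0]
wrist_force: [0.2, -0.4, 0.5]
finger_gap: 0.376
grasp_force: 0.0
```

Run:
```python
from p import *
s,S=pic('pics/s7.png'); pad(S,-.04,.04); s,S=pic('pics/s7.png'); pad(S,-.04,.04)
cv2.imwrite('pics/s7.png',cv2.resize(cv2.convertScaleAbs(s['color'][200:310,255:345],alpha=1.4),None,fx=5.4,fy=5.4,interpolation=cv2.INTER_CUBIC))
```

```text
t 19.0 tcp stand 0.0033595080103477237 -0.0020022110082191305 0.2987464866343968 [0.2845 0.4445 0.0148] 0.37479583421713675
0.04 78 [-0.0562  0.0406] -0.0076768399592895935
0.06 85 [-0.0557  0.0426] -0.0068732914951465315
0.08 81 [-0.0538  0.0438] -0.007383862466906824
0.1 80 [-0.0524  0.0405] -0.007826356157334825
0.14 48 [-0.0271  0.0257] -0.00744268361402774
foot z 0.029653164233684443
t 19.05 tcp stand 0.0033685472309894814 -0.0020127004602803547 0.2987915001720328 [-0.5317 -0.0403  0.1427] 0.37528004217125627
0.04 84 [-0.0559  0.0409] -0.007427085050775925
0.06 82 [-0.0557  0.0391] -0.007542192635400229
0.08 85 [-0.0541  0.0445] -0.007281697710304888
0.1 84 [-0.0523  0.0395] -0.007194241342459183
0.14 45 [-0.026   0.0274] -0.007074900177061069
foot z 0.030193286475559862
```

View pics/s7.png

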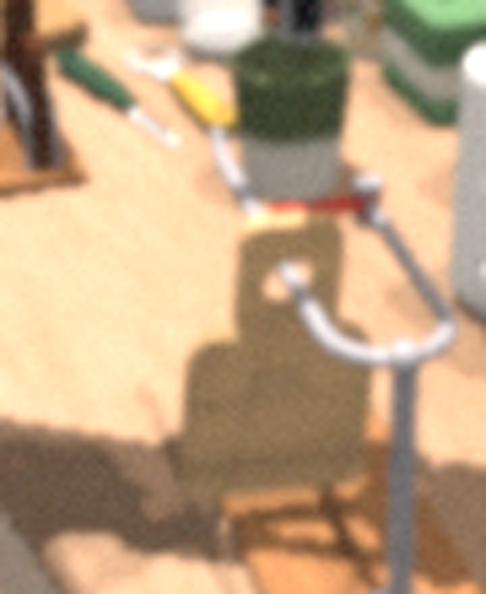

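The paddle hangs upright and still inside the hook, the gate is shut behind it at crop y≈203, and the gripper is well clear.

```bash
python3 -c "
from station import hand_in
print(hand_in())"
```

```text
the job is handed in; nothing more can be done
None
```

The light paddle hangs still on the bar inside the hook, with the gate shut behind it and the gripper clear. I handed the job in at about 19 s of the 51 s limit (no verdict came back), and I forced the gate by gripping the paddle again and carrying it along the bar, after it had first hung free on the open part.

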